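# Clear the loaf tin off the sugar tub and screw its cap shut

### The job

Somebody parked a loaf tin on top of the sugar tub's blue cap, and the cap is still loose. Lift the tin off, keeping it level, and set it down gently, upright, lengthwise and wholly on the red mat on the cooling rack; then screw the cap fully shut, clockwise until it stops. Do not disturb the other tins or anything else on the table.

Things in the scene. Friction and masses are not known exactly. Their poses are not given: they have to be found in the camera images.
- tin: the loaf tin to clear, standing at the start on the tub's cap (underside 150 mm above the table): a dark steel mini loaf tin with a golden loaf in it, 150 mm long (its x), 58 mm wide (its y), straight sides 42 mm high, loaf crown up to 62 mm; about 0.35 kg; origin at the centre of its underside, z up
- tub: heavy white plastic sugar tub, fixed, 174 x 154 mm (x, y), flat deck 110 mm above the table, the screw cap in the middle of the deck; origin at the centre of its underside, z up; a red mark on the deck runs from the cap along the tub's +x
- cap_top (a point): centre of the top face of the blue fluted round screw cap, 150 mm above the table; the cap is 60 mm across and 30 mm high, its lower edge 10 mm above the deck, its axis vertical; captive: it turns on the spot and cannot come off or rise; this point's x axis turns with the cap and runs along the white stripe on its top, which points to the red mark on the deck when shut
- cap (a joint): turn of the cap in rad: 0 = fully shut (hard stop, white stripe at the red mark), grows as it is unscrewed (counter-clockwise seen from above), up to 2.7; starts loose at 1.7 to 2.5; stiff to turn (0.12 N m) and stays where it is left
- mat: thin red silicone mat, fixed, 180 mm (its x) by 90 mm (its y), 3 mm thick, lying on the rack in the one free place of three; origin at the centre of its underside, so its top is 3 mm above the origin (29 mm above the table); the tin goes on it with its length along the mat's x, either way round
- rack: wire cooling rack, fixed, 220 mm (x) by 345 mm (y), top 26 mm above the table; origin at the centre underneath; three places side by side along its y, 110 mm apart: two with loaf tins, one with the mat
- tin_b: bystander on the rack: a dark steel mini loaf tin with a golden loaf in it, 150 mm long (its x), 58 mm wide (its y), straight sides 42 mm high, loaf crown up to 62 mm; about 0.35 kg; origin at the centre of its underside, z up
- tin_c: bystander on the rack: a dark steel mini loaf tin with a golden loaf in it, 150 mm long (its x), 58 mm wide (its y), straight sides 42 mm high, loaf crown up to 62 mm; about 0.35 kg; origin at the centre of its underside, z up
- jug: bystander: aluminium mug, 72 mm across, 85 mm high, handle at its +y; origin at the centre of its underside
- jar: bystander: closed jar with yellow cap, 66 mm across, 120 mm high; origin at the centre of its underside
- brush: bystander: pastry brush lying along its x on the table, flat and low
- spatula: bystander: spatula lying along its x on the table, flat and low
- roll: bystander: long bread roll, 142 mm long (x), 52 mm wide and high; origin at the centre of its underside
There are look-alikes about, which are no part of the job. What is shaped like the tin but purple is not meant.

How it is judged (in metres and radians):
On the way, in this order (a step that is already met when the one before it is completed fails the run):
1. the loaf tin stands upright, lengthwise and released on the red mat (x of tin in the frame of mat between -0.022 and 0.022 m and y of tin in the frame of mat between -0.022 and 0.022 m and z of tin in the frame of mat between -0.003 and 0.009 m and angle between the x axis of tin and the x axis of mat, either way round below 0.2 rad and angle between tin's own z axis and vertical below 0.1 rad and linear speed of tin below 0.02 m/s and contact force between the fingers and tin below 0.2 N), for 0.2 s.
2. the cap is screwed fully shut (within 0.12 rad of its stop) (value of joint cap below 0.12 rad), for 0.2 s.
At the end, for the whole second after the job is handed in: Tin released, at rest on the red mat: upright within 0.1 rad, centre within 22 mm of the mat's along each side, length within 0.2 rad of the mat's; cap within 0.12 rad of shut; other tins moved under 20 mm, mug, jar, brush, spatula and roll under 30 mm (all of step 1 and value of joint cap below 0.12 rad and distance of each of tin_b, tin_c from where it was at the start of the episode below 0.02 m and distance of each of jug, jar, brush, spatula, roll from where it was at the start of the episode below 0.03 m); the robot touches nothing.
It fails at once if the loaf tin is tipped by more than 0.5 rad (angle between tin's own z axis and vertical above 0.5 rad).
It fails at once if the loaf tin is dropped or knocked: it moves faster than 0.4 m/s without being held by the fingers (linear speed of tin above 0.4 m/s and contact force between the fingers and tin below 0.2 N).
It fails at once if one of the other tins is moved by more than 20 mm, or another bystander by more than 30 mm (distance of any of tin_b, tin_c from where it was at the start of the episode above 0.02 m or distance of any of jug, jar, brush, spatula, roll from where it was at the start of the episode above 0.03 m).
It also fails if it takes over 64 s, if anything falls off the work surface, if the arm or the gripper's body presses on something with over 40 N, if the wrist force passes 120 N, or if a joint passes its speed limit or range.

### The arm

A 6-joint arm with a two-finger parallel gripper is mounted at the origin on the work surface. World frame = base frame: x ahead of the robot, y to its left, z up, the work surface at z = 0. Lengths are in mm, angles in rad, forces in N, time in s.
With the tool pointing down it reaches from about 350 to 775 mm from the base axis. Payload 7.3 kg.
Tool frame: the origin (TCP) lies at the centre of the arm's flange, where the gripper is bolted on; the fingertips stand 178 mm ahead of it and the grasp point (between the pads) lies 159 mm ahead of it; z points along the fingers, y is the line along which they close (so a half turn about z gives the same grasp; the last joint's range is limited). The gripper opens to 92 mm and grips with 3 to 60 N. Pads are 19 mm wide; open, the fingers measure 130 mm over their backs; the gripper's body (75 mm by 190 mm) begins 47 mm behind the grasp point.
Start: joints at [-1.474, 0.342, 1.524, -0, 1.275, -0.146], TCP at [126.241, -509.599, 404.741] pointing down, gripper open.
Joint ranges: [-2.53, 2.53], [-0.77, 2.02], [0.04, 2.7], [-1, 4.14], [0.28, 2.66], [-3.11, 3.11]. Speed limits (rad/s): [2.57, 2.57, 3.14, 3.14, 3.14, 3.14].

### API

Orientations are given as [roll, pitch, yaw] about the fixed x, y, z axes, in that order (R = Rz(yaw) Ry(pitch) Rx(roll)).
In Python, from plant import * gives the robot as it stands. The module is installed in compiled form; this text tells all that it offers.
- The arm moves only by the shell command python3 -m inch 'ROWS'. ROWS is JSON, a list of rows, each a list of 5 numbers: the shift along the tool's x, y, z in m, then the turn about the tool's z in rad, then the opening, from 0 (shut) to 1 (fully open). In form: [[tx, ty, tz, spin, claw], ...]. A call has 1 to 8 rows; each row is the pose to reach, as a shift and turn from the pose commanded when the call began, along the tool's axes at that moment; what a row does not reach only later rows make up. A row lasts 1/12 s, in which the tool goes at most 41.7 mm and 7.16 degrees, less where a joint would pass 70% of its speed; a pose out of reach is approached as far as the arm can. A call with a gripper value outside its range is refused whole. The fingers move at their own pace and stop on an object; the grip force is fixed at half the most. Time passes only in rows, so rows that repeat a pose let the fingers close. It gives the time, the measured TCP pose, the force, the opening and the grip force at its end, in the units of the state.
- get_obs(): the state, without advancing time (a new reading comes with each control period).
- capture(name): name is "side" or "top"; returns a dict with "color" (480x640x3 uint8, red, green, blue), "intrinsics" (3x3 intrinsics, pixels), "distortion" ([k1, k2, p1, p2, k3] as OpenCV has them; the pictures are not rectified), "pose" (4x4, takes a point from camera to world coordinates). Camera axes: x right, y down, z forward; pixel columns grow to the right and rows downward; lengths in mm; the calibration is good to about 2 mm. A picture is of the moment at which its call begins. There is no depth.
- close_job(): hands the job in; it is judged then, once.
Trained networks look in a picture, given as the dict that the camera call returned (one of the last four; its "shot" number tells which), for a name from the list of things; names that differ only in an ending like _2 or _b are one class to them, and where a whole thing is asked for, a point or a joint stands for the part that bears it (a point fixed in the world has none). Each returns a list of dicts, best first, with "conf" (0 to 1); they miss things now and then, are a little off and sometimes report something else, mostly with a low value. They report only what shows in the picture. A call takes as long as a camera call. They do not tell look-alikes from the thing itself.
- look_for(picture, target): "rect" ([centre column, centre row, width, height] in pixels, round what is visible of it).
- trace(picture, target): "pixels" (480x640 bool, what is visible of it) and "rect" ([centre column, centre row, width, height] in pixels, round what is visible of it).
- tip_of(picture, target): "centre" ([column, row] in pixels: a listed point, or the origin of a listed thing).
The state is a dict: "time": time; "joint_positions": joint angles; "dq": joint speeds; "tau": joint torques, N m; "tool_pos": TCP position; "tcp_rot": TCP orientation; "contact_force": force on the tool from outside, world axes, zero at the start; "moment": the same for the moment, N m; "grip_width": finger opening in mm; "finger_force": force on a finger pad.
Only numpy, scipy, OpenCV 4.12 (cv2) and the standard library are available. Lean on these libraries where they do the work, as an engineer would, in place of code of your own. Each camera call takes 0.05 s, during which the arm holds its last target. There are 200 camera calls.

## Working session

There is one attempt and no reset: what is moved stays moved. The work goes in short steps, Python scripts to look and compute and a shell command to move; the robot and the scene stay as the last step left them, time stands still between calls to the robot, and variables do not carry over. Pictures are saved under pics/ and viewed, at most 10 in all, crops included, and the job is handed in when it is done.

```bash
mkdir -p pics; cat > h.py <<'E'
from plant import *
import numpy as np, cv2
def ray(p,uv,z):
    n=cv2.undistortPoints(np.array([[uv]],float),np.array(p["intrinsics"]),np.array(p["distortion"]))[0,0]
    T=np.array(p["pose"]); d=T[:3,:3]@[n[0],n[1],1]; o=T[:3,3]
    return o+d*(z-o[2])/d[2]
def save(p,n): cv2.imwrite(f"pics/{n}.png",p["color"][:,:,::-1])
E
python3 - <<'E'
from h import *
np.set_printoptions(precision=3,suppress=True)
o=get_obs(); print(o["time"],o["tool_pos"],o["tcp_rot"],o["grip_width"])
for c in("top","side"):
    p=capture(c); save(p,c+"0"); print(c,np.array(p["pose"])[:3].round(2).tolist())
    for t,z in(("tin",150),("mat",26),("tub",0),("cap_top",150),("rack",0),("jug",0),("jar",0),("roll",0)):
        for d in tip_of(p,t)[:4]: print(t,round(d["conf"],2),np.round(d["centre"]),ray(p,d["centre"],z).round(0))
E
```

```text
0.0 [ 126.211 -509.46   404.022] [-3.14  -0.     0.243] 92.03764621393178
top [[0.02, -0.99, 0.16, 328.37], [-1.0, -0.03, -0.01, 12.69], [0.02, -0.16, -0.99, 1284.85]]
tin 0.97 [374. 250.] [496. -98. 150.]
tin 0.84 [230. 211.] [570. 205. 150.]
tin 0.67 [285. 312.] [363.  83. 150.]
mat 0.71 [421. 255.] [ 505. -218.   26.]
mat 0.55 [355. 153.] [745. -60.  26.]
tub 0.67 [244. 220.] [582. 198.   0.]
jug 0.61 [355. 155.] [750. -63.   0.]
jug 0.5 [229. 209.] [607. 233.   0.]
jar 0.69 [404. 154.] [ 757. -183.    0.]
roll 0.85 [174. 360.] [250. 345.   0.]
roll 0.56 [406. 153.] [ 760. -186.    0.]
side [[-1.0, -0.04, 0.05, 434.97], [-0.07, 0.6, -0.8, 1282.27], [-0.0, -0.8, -0.6, 1094.94]]
tin 0.95 [334. 202.] [ 506. -159.  150.]
tin 0.92 [300. 280.] [574. 204. 150.]
tin 0.92 [383. 298.] [365. 258. 150.]
tin 0.69 [329. 246.] [510.  60. 150.]
mat 0.87 [333. 223.] [ 514. -221.   26.]
tub 0.76 [300. 323.] [577. 205.   0.]
tub 0.74 [334. 241.] [ 508. -160.    0.]
cap_top 0.7 [332. 243.] [503.  48. 150.]
cap_top 0.68 [298. 284.] [577. 221. 150.]
jug 0.91 [252. 259.] [752. -55.   0.]
jar 0.59 [258. 229.] [ 758. -211.    0.]
roll 0.73 [430. 370.] [242. 347.   0.]
```

View pics/top0.png

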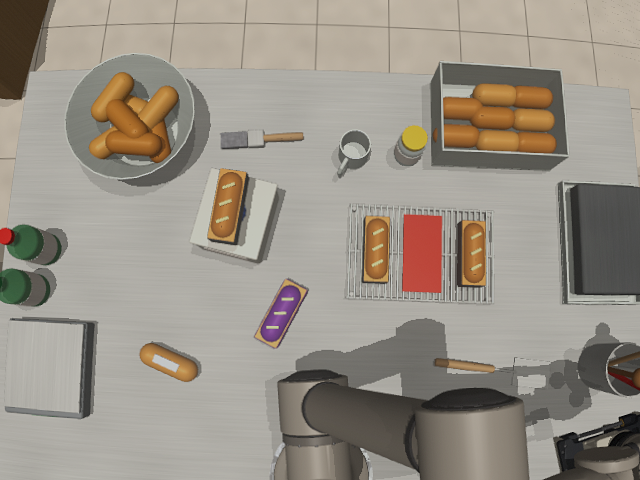

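View pics/side0.png

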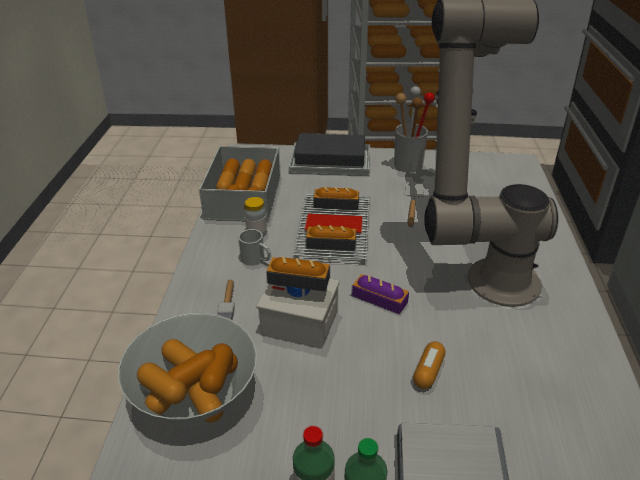

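The top picture shows these tin candidates:
- (228,206): golden loaf, standing on the white tub.
- (377,249) and (473,252): golden loaves on the rack, the bystanders.
- (282,313): purple look-alike on the table.

The one on the tub, side (299,272), fits the description because it stands on the blue cap. The mat is the red rectangle at top (422,254). I'll confirm with one crop and measure.

```bash
python3 - <<'E'
from h import *
p=capture("top")
s=cv2.imread("pics/side0.png")[235:355,230:390]; cv2.imwrite("pics/crop.png",cv2.resize(s,None,fx=5,fy=5,interpolation=cv2.INTER_CUBIC))
hsv=cv2.cvtColor(p["color"],cv2.COLOR_RGB2HSV)
def fit(m,z,name):
    m=m.astype(np.uint8); n,l,st,_=cv2.connectedComponentsWithStats(m); k=1+np.argmax(st[1:,4]); 
    c=max(cv2.findContours((l==k).astype(np.uint8),cv2.RETR_EXTERNAL,cv2.CHAIN_APPROX_NONE)[0],key=len)[:,0]
    w=np.array([ray(p,q,z)[:2] for q in c]).astype(np.float32)
    r=cv2.minAreaRect(w); b=cv2.boxPoints(r); e=[b[1]-b[0],b[2]-b[1]]; e=max(e,key=np.linalg.norm)
    print(name,z,np.round(r[0],1),np.round(r[1],1),"long axis",round(float(np.arctan2(e[1],e[0])),3)%np.pi)
H,S,V=[hsv[...,i].astype(int) for i in range(3)]
red=((H<6)|(H>174))&(S>140)&(V>100); w=np.zeros_like(red); w[200:310,395:450]=1; fit(red&w,29,"mat")
w[:]=0; w[160:255,195:262]=1; fit((S>110)&(H>6)&(H<30)&w,192,"loaf/tin rim")
for t,z in(("tin",192),("tub",110)):
    for d in trace(p,t)[:4]:
        print(d["conf"],np.round(d["rect"])); fit(d["pixels"],z,t)
E
```

```text
mat 29 [ 510.2 -219.4] [ 89.3 178.9] long axis 3.126592653589793
loaf/tin rim 192 [575.  206.6] [ 54.8 146.8] long axis 3.018592653589793
0.87 [230. 207.  44.  78.]
tin 192 [572.4 202.2] [ 67.5 153. ] long axis 3.007592653589793
0.84 [376. 250.  33.  67.]
tin 192 [492.5 -95.7] [ 54.1 137.2] long axis 3.1235926535897933
0.6 [280. 314.  48.  71.]
tin 192 [360.6  88.9] [ 51.2 131.6] long axis 2.693592653589793
0.52 [421. 254.  42.  83.]
tin 192 [ 486.4 -189.4] [ 80.7 159.9] long axis 3.1155926535897933
0.68 [233. 214.  88.  98.]
tub 110 [571.4 202.1] [166.2 179.7] long axis 2.913592653589793
```

View pics/crop.png

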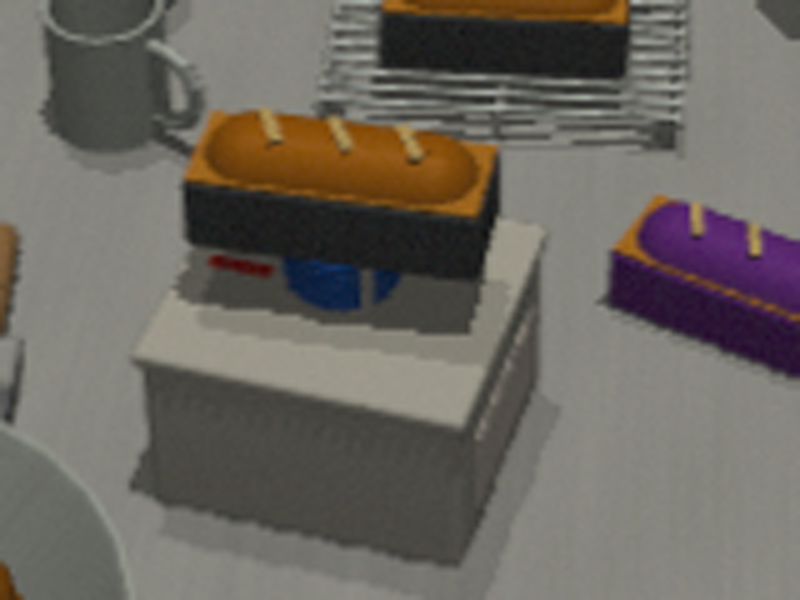

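The crop confirms it: dark steel, golden loaf, sitting on the blue cap of the tub, with the red deck mark visible at its left. The tin measures 147x55 mm at its rim and the mat 179x89 mm, which fits the sizes given. I'll write a converter and start moving.

```bash
cat > go.py <<'E'
from h import *; import sys
x,y,z,yaw=map(float,sys.argv[1:5]); o=get_obs(); p=o["tool_pos"]; psi=o["tcp_rot"][2]; dx,dy=x-p[0],y-p[1]; c,s=np.cos(psi),np.sin(psi)
print("t",round(o["time"],2),"pos",np.round(p,1),"rot",np.round(o["tcp_rot"],3),"-> tx ty tz spin",np.round([(dx*c+dy*s)/1e3,(dx*s-dy*c)/1e3,(p[2]-z)/1e3,(psi-yaw+np.pi)%(2*np.pi)-np.pi],4))
E
python3 -m inch '[[0.04,-0.02,-0.01,0.04,1],[0.08,-0.04,-0.02,0.08,1],[0.11,-0.055,-0.03,0.12,1],[0.14,-0.07,-0.035,0.17,1],[0.18,-0.09,-0.035,0.21,1],[0.21,-0.105,-0.035,0.26,1],[0.25,-0.125,-0.035,0.31,1],[0.28,-0.14,-0.035,0.366,1]]'; python3 go.py 574.5 206 440 -0.123
```

```text
time: 1.72
tool_pos: [365.7, -304.6, 440.0]
tcp_rot: [3.141, -0.001, -0.126]
contact_force: [0.5, -0.8, 0.4]
grip_width: 91.5
finger_force: 0.0
t 1.72 pos [ 365.7 -304.6  440. ] rot [ 3.141e+00 -1.000e-03 -1.260e-01] -> tx ty tz spin [ 0.1432 -0.5327  0.     -0.0026]
```

```bash
python3 -m inch '[[0.01,-0.037,0,0,1],[0.02,-0.074,0,0,1],[0.03,-0.11,0,0,1],[0.04,-0.15,0,0,1],[0.05,-0.186,0,0,1],[0.06,-0.223,0,0,1],[0.07,-0.26,0,0,1],[0.08,-0.298,0,0,1]]'>/dev/null; python3 -m inch '[[0.01,-0.037,0,0,1],[0.02,-0.074,0,0,1],[0.03,-0.11,0,0,1],[0.04,-0.15,0,0,1],[0.05,-0.186,0,0,1],[0.06,-0.22,0,0,1],[0.063,-0.234,0,0,1],[0.063,-0.235,0,0,1]]'>/dev/null;  python3 go.py 574.5 206 337 -0.123
```

```text
t 3.05 pos [572.2 208.1 438.7] rot [-3.141e+00  1.000e-03 -1.200e-01] -> tx ty tz spin [0.0025 0.0018 0.1017 0.0035]
```

```bash
python3 -m inch '[[0.002,0.002,0.02,0.003,1],[0.002,0.002,0.04,0.003,1],[0.002,0.002,0.06,0.003,1],[0.002,0.002,0.08,0.003,1],[0.002,0.002,0.09,0.003,1],[0.002,0.002,0.1,0.003,1],[0.002,0.002,0.102,0.003,1],[0.002,0.002,0.102,0.003,1]]'; python3 -m inch '[[0,0,0,0,0.5],[0,0,0,0,0.5],[0,0,0,0,0.5],[0,0,0,0,0.5],[0,0,0,0,0.5],[0,0,0,0,0.5],[0,0,0,0,0.5],[0,0,0,0,0.5]]'; python3 go.py 574.5 206 440 -0.123
```

```text
time: 3.72
tool_pos: [573.6, 202.4, 337.7]
tcp_rot: [3.141, 0.0, -0.127]
contact_force: [-0.5, 0.4, 0.5]
grip_width: 91.3
finger_force: 0.0
time: 4.38
tool_pos: [573.6, 203.1, 338.1]
tcp_rot: [-3.141, -0.001, -0.126]
contact_force: [0.2, 2.7, 2.6]
grip_width: 57.8
finger_force: 30.0
t 4.38 pos [573.6 203.1 338.1] rot [-3.141e+00 -1.000e-03 -1.260e-01] -> tx ty tz spin [ 0.0005 -0.003  -0.1019 -0.0031]
```

```bash
python3 -m inch '[[0,0,-0.005,0,0.4],[0,0,-0.015,0,0.4],[0,0,-0.03,0,0.4],[0,0,-0.045,0,0.4],[0,0,-0.06,0,0.4],[0,0,-0.07,0,0.4],[0,0,-0.08,0,0.4],[0,0,-0.08,0,0.4]]'; python3 go.py 510 -219.4 418 -0.015; python3 - <<'E'
from h import *
p=capture("side"); save(p,"lift"); 
E
```

```text
time: 5.05
tool_pos: [573.7, 202.7, 419.9]
tcp_rot: [-3.141, -0.003, -0.126]
contact_force: [-0.4, -0.4, -2.4]
grip_width: 57.6
finger_force: 30.0
t 5.05 pos [573.7 202.7 419.9] rot [-3.141e+00 -3.000e-03 -1.260e-01] -> tx ty tz spin [-0.01    0.4268  0.0019 -0.1113]
```

View pics/lift.png

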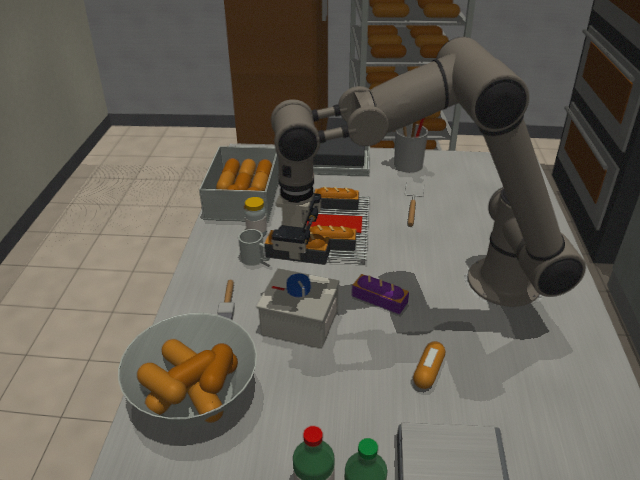

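The tin hangs level in the gripper at (297,243) and the cap is exposed at (299,285). Next I carry it to the mat.

```bash
python3 -m inch '[[0,0.01,0,0,0.4],[0,0.03,0,-0.01,0.4],[-0.001,0.06,0,-0.02,0.4],[-0.002,0.09,0,-0.03,0.4],[-0.003,0.12,0,-0.04,0.4],[-0.004,0.15,0,-0.05,0.4],[-0.005,0.18,0,-0.06,0.4],[-0.006,0.21,0,-0.07,0.4]]'>/dev/null; python3 -m inch '[[0,0.03,0,-0.01,0.4],[0,0.06,0,-0.01,0.4],[0.005,0.09,0,-0.02,0.4],[0.008,0.12,0,-0.03,0.4],[0.01,0.15,0,-0.04,0.4],[0.01,0.18,0,-0.04,0.4],[0.01,0.2,0,-0.04,0.4],[0.01,0.205,0,-0.04,0.4]]'>/dev/null; python3 go.py 510 -219.4 418 -0.015
python3 - <<'E'
from h import *
for c in("top","side"):
    p=capture(c); save(p,"over_"+c)
    for d in tip_of(p,"tin")[:4]: print(c,round(d["conf"],2),np.round(d["centre"]),ray(p,d["centre"],231).round(0))
    for t in ("tub","cap_top"):
      for d in tip_of(p,t)[:2]: print(c,t,round(d["conf"],2),np.round(d["centre"],1),ray(p,d["centre"],150 if t!="tub" else 0).round(1))
E
```

```text
t 6.43 pos [ 538.6 -213.8  416.3] rot [ 3.141e+00  2.000e-03 -2.000e-02] -> tx ty tz spin [-0.0285  0.0062 -0.0017 -0.0048]
top 0.6 [436. 224.] [ 539. -211.  231.]
top 0.58 [468. 256.] [ 476. -273.  231.]
top 0.55 [373. 251.] [483. -87. 231.]
top 0.55 [283. 315.] [355.  82. 231.]
top tub 0.82 [239.1 221.9] [576.7 208.6   0. ]
top cap_top 0.88 [229.3 211.3] [569.8 207.6 150. ]
top cap_top 0.64 [406.7 153.3] [ 707.7 -165.3  150. ]
side 0.97 [328. 170.] [ 529. -208.  231.]
side 0.96 [383. 299.] [372. 347. 231.]
side 0.95 [331. 246.] [499. 162. 231.]
side 0.67 [334. 206.] [500. -12. 231.]
side cap_top 0.87 [298.7 281.1] [575.8 208.2 150. ]
```

View pics/over_top.png

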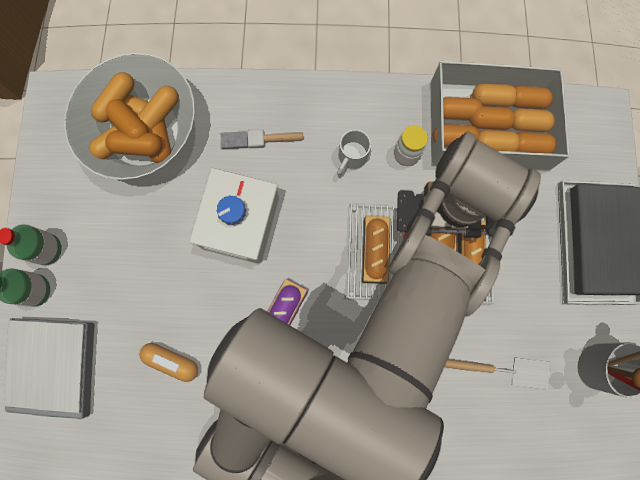

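The tin hangs over the rack close to the mat. The tub is clear, with the cap at (230,211), the stripe pointing to the image left and the red mark at (240,187). I'll centre it and descend.

```bash
python3 -m inch '[[-0.015,0.003,0,-0.005,0.4],[-0.028,0.006,0.01,-0.005,0.4],[-0.028,0.006,0.04,-0.005,0.4],[-0.028,0.006,0.07,-0.005,0.4],[-0.028,0.006,0.1,-0.005,0.4],[-0.028,0.006,0.125,-0.005,0.4],[-0.028,0.006,0.14,-0.005,0.4],[-0.028,0.006,0.14,-0.005,0.4]]'; for i in 1 2 3; do python3 go.py 510 -219.4 217 -0.015; python3 -c "from h import *;capture('top')"; done
```

```text
time: 7.5
tool_pos: [510.7, -214.4, 274.4]
tcp_rot: [-3.138, 0.006, -0.01]
contact_force: [-0.6, 0.1, -2.1]
grip_width: 57.5
finger_force: 30.0
t 7.5 pos [ 510.7 -214.4  274.4] rot [-3.138  0.006 -0.01 ] -> tx ty tz spin [-0.0007  0.0051  0.0574  0.0049]
t 7.55 pos [ 511.3 -214.8  276.5] rot [-3.14e+00  3.00e-03 -1.00e-02] -> tx ty tz spin [-0.0013  0.0046  0.0595  0.0048]
t 7.6 pos [ 511.8 -215.2  278. ] rot [-3.142  0.    -0.01 ] -> tx ty tz spin [-0.0018  0.0042  0.061   0.0047]
```

```bash
python3 -m inch '[[-0.002,0.004,0.015,0.005,0.4],[-0.002,0.004,0.03,0.005,0.4],[-0.002,0.004,0.04,0.005,0.4],[-0.002,0.004,0.047,0.005,0.4],[-0.002,0.004,0.05,0.005,0.4],[-0.002,0.004,0.052,0.005,0.4],[-0.002,0.004,0.052,0.005,0.4],[-0.002,0.004,0.052,0.005,0.4]]'; python3 -m inch '[[0,0,0,0,0.4],[0,0,0,0,0.4]]'; python3 go.py 510 -219.4 217 -0.015;
```

```text
time: 8.32
tool_pos: [509.7, -219.7, 226.3]
tcp_rot: [3.141, -0.001, -0.016]
contact_force: [0.8, 0.5, -3.8]
grip_width: 57.8
finger_force: 30.0
time: 8.48
tool_pos: [509.6, -219.7, 226.2]
tcp_rot: [3.141, -0.001, -0.016]
contact_force: [-0.3, 0.2, -3.1]
grip_width: 58.0
finger_force: 30.0
t 8.48 pos [ 509.6 -219.7  226.2] rot [ 3.141e+00 -1.000e-03 -1.600e-02] -> tx ty tz spin [ 0.0004 -0.0003  0.0092 -0.0012]
```

```bash
python3 -m inch '[[0,0,0.002,0,0.4],[0,0,0.004,0,0.4],[0,0,0.006,0,0.4],[0,0,0.007,0,0.4],[0,0,0.008,0,0.4],[0,0,0.008,0,0.4],[0,0,0.008,0,0.4]]'; python3 -m inch '[[0,0,0.0005,0,0.4],[0,0,0.001,0,0.4],[0,0,0.001,0,0.4],[0,0,0.001,0,0.4]]'
```

```text
time: 9.07
tool_pos: [509.5, -219.6, 217.6]
tcp_rot: [3.142, 0.0, -0.016]
contact_force: [-0.0, 0.3, -2.8]
grip_width: 57.6
finger_force: 30.0
time: 9.4
tool_pos: [509.5, -219.6, 217.2]
tcp_rot: [3.141, -0.0, -0.016]
contact_force: [-1.6, 0.8, 2.9]
grip_width: 58.0
finger_force: 30.0
```

The force changed from -2.8 to +2.9 N, so the tin is on the mat. I release it and rise.

```bash
python3 -m inch '[[0,0,0,0,0.7],[0,0,0,0,0.7],[0,0,0,0,0.75],[0,0,0,0,0.78],[0,0,0,0,0.78],[0,0,0,0,0.78]]'; python3 -m inch '[[0,0,-0.01,0,0.78],[0,0,-0.03,0,0.78],[0,0,-0.06,0,0.78],[0,0,-0.095,0,0.78],[0,0,-0.13,0,0.78],[0,0,-0.165,0,0.78],[0,0,-0.195,0,1],[0,0,-0.2,0,1]]'; python3 go.py 574 206 400 0
python3 - <<'E'
from h import *
p=capture("side"); save(p,"placed")
for t,z in(("tin",29),("mat",26)):
    for d in tip_of(p,t)[:4]: print(t,round(d["conf"],2),np.round(d["centre"]),ray(p,d["centre"],z).round(0))
E
```

```text
time: 9.9
tool_pos: [509.5, -219.6, 216.7]
tcp_rot: [3.141, -0.0, -0.016]
contact_force: [-0.4, 0.5, -0.0]
grip_width: 71.8
finger_force: 0.0
time: 10.57
tool_pos: [509.7, -219.6, 423.6]
tcp_rot: [3.136, -0.009, -0.016]
contact_force: [0.2, 0.3, 0.1]
grip_width: 80.6
finger_force: 0.0
t 10.57 pos [ 509.7 -219.6  423.6] rot [ 3.136 -0.009 -0.016] -> tx ty tz spin [ 0.0574 -0.4266  0.0236 -0.0161]
tin 0.89 [330. 243.] [ 516. -112.   29.]
tin 0.87 [335. 201.] [ 515. -346.   29.]
tin 0.62 [382. 300.] [361. 133.  29.]
```

View pics/placed.png

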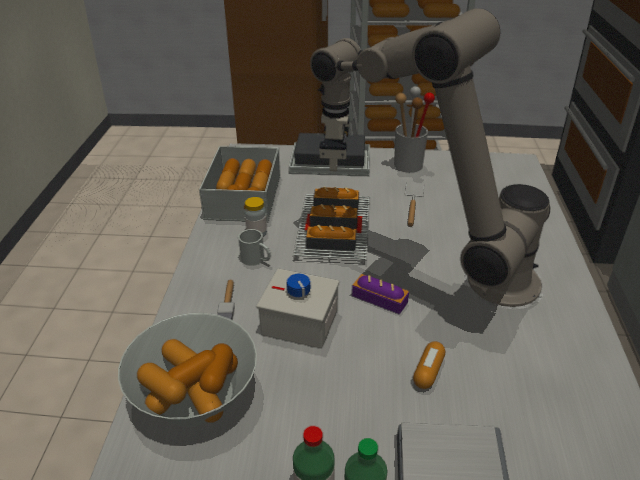

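The tin stands on the mat at (333,215) and the gripper is clear of it. Now the cap: fit its centre, stripe and red mark.

```bash
python3 - <<'E'
from h import *
for cn,win in (("top",(160,265,190,285)),("side",(265,305,255,345))):
    p=capture(cn); hsv=cv2.cvtColor(p["color"],cv2.COLOR_RGB2HSV); H,S,V=[hsv[...,i].astype(int) for i in range(3)]
    w=np.zeros(H.shape,bool); w[win[0]:win[1],win[2]:win[3]]=1
    blue=((H>100)&(H<125)&(S>120)&w).astype(np.uint8); red=((H<6)|(H>174))&(S>120)&w
    c=max(cv2.findContours(blue,cv2.RETR_EXTERNAL,cv2.CHAIN_APPROX_NONE)[0],key=len)
    hull=np.zeros_like(blue); cv2.fillPoly(hull,[cv2.convexHull(c)],1)
    inner=cv2.erode(hull,np.ones((3,3),np.uint8)); st=(inner>0)&(S<120)
    W=lambda m,z: np.array([ray(p,(u,v),z)[:2] for v,u in np.argwhere(m)])
    b=W(hull>0,150); print(cn,"cap hull mean@150",b.mean(0).round(1),"extent",np.ptp(b,0).round(0),"circle",cv2.minEnclosingCircle(b.astype(np.float32)))
    r=W(red,110); print("red",len(r),r.mean(0).round(1),"stripe",st.sum(),W(st,150).mean(0).round(1) if st.any() else None)
    ln=cv2.fitLine(r.astype(np.float32),cv2.DIST_L2,0,.01,.01).ravel(); print("red dir",np.arctan2(ln[1],ln[0]))
    if st.any(): ln=cv2.fitLine(W(st,150).astype(np.float32),cv2.DIST_L2,0,.01,.01).ravel(); print("stripe dir",np.arctan2(ln[1],ln[0]))
    for d in tip_of(p,"cap_top")[:1]: print("net",d["conf"],ray(p,d["centre"],150).round(1))
E
```

```text
top cap hull mean@150 [574.4 205.4] extent [58. 58.] circle ((574.4037475585938, 205.734130859375), 30.245784759521484)
red 44 [632.  194.1] stripe 53 [570.1 218. ]
red dir -0.23202208
stripe dir -1.0439479
net 0.57 [498.  -94.9 150. ]
side cap hull mean@150 [576.2 222.1] extent [59. 83.] circle ((576.4992065429688, 221.61915588378906), 43.01020050048828)
red 27 [633.1 191.8] stripe 44 [566.5 230.1]
red dir -0.21291852
stripe dir -1.2303171
net 0.84 [576.8 218.1 150. ]
```

```bash
python3 -m inch '[[0.005,-0.03,0,-0.12,1],[0.01,-0.06,0,-0.24,1],[0.015,-0.1,0,-0.36,1],[0.02,-0.14,0,-0.48,1],[0.027,-0.18,0,-0.6,1],[0.035,-0.22,0,-0.72,1],[0.04,-0.26,0,-0.84,1],[0.045,-0.3,0,-0.96,1]]' >/dev/null; python3 go.py 574.4 205.5 400 2.25
```

```text
t 11.58 pos [559.3  81.7 415.5] rot [-3.14e+00  1.00e-03  9.50e-01] -> tx ty tz spin [ 0.1095 -0.0598  0.0155 -1.3004]
```

```bash
python3 -m inch '[[0.02,-0.012,0,-0.12,1],[0.04,-0.024,0,-0.24,1],[0.06,-0.036,0,-0.36,1],[0.08,-0.048,0,-0.48,1],[0.1,-0.058,0,-0.6,1],[0.109,-0.06,0,-0.72,1],[0.109,-0.06,0.01,-0.84,1],[0.109,-0.06,0.015,-0.96,1]]' >/dev/null; python3 -m inch '[[0,0,0.01,-0.12,1],[0,0,0.02,-0.24,1],[0,0,0.03,-0.35,1],[0,0,0.03,-0.35,1],[0,0,0.03,-0.35,1]]' >/dev/null;python3 go.py 574.4 205.5 299 2.25
python3 - <<'E'
from h import *
p=capture("top"); save(p,"chk"); cv2.imwrite("pics/chk_c.png",cv2.resize(p["color"][140:320,180:500,::-1],None,fx=2.5,fy=2.5))
hsv=cv2.cvtColor(p["color"],cv2.COLOR_RGB2HSV); H,S,V=[hsv[...,i].astype(int) for i in range(3)]
m=(S>110)&(H>6)&(H<30); m[:,:400]=0;m[:,448:]=0;m[:205]=0;m[305:]=0
w=np.array([ray(p,(u,v),71)[:2] for v,u in np.argwhere(m)],np.float32); print(cv2.minAreaRect(w))
E
```

```text
t 12.67 pos [574.6 203.1 370.3] rot [-3.139e+00 -1.000e-03  2.250e+00] -> tx ty tz spin [0.002  0.0013 0.0713 0.0004]
((511.886962890625, -218.67784118652344), (54.33032989501953, 147.33670043945312), 89.6374740600586)
```

View pics/chk_c.png

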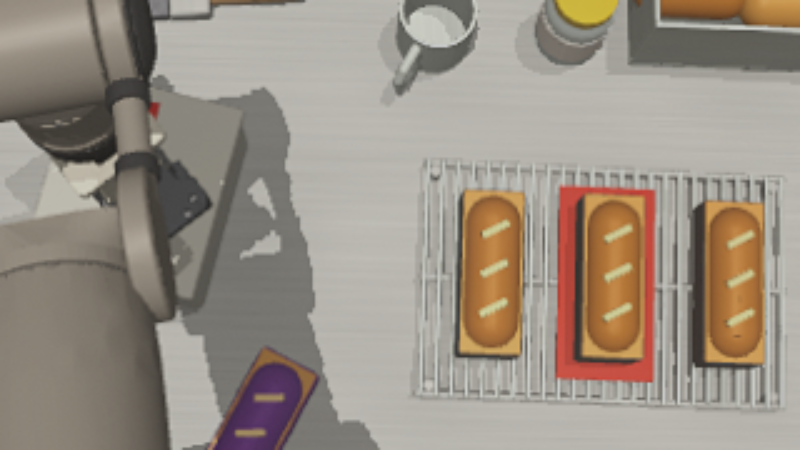

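The tin sits squarely on the mat (crop (612,275)), measured at (511.9,-218.7) against the mat's (510.2,-219.4), yaw matched. Now down onto the cap and grip.

```bash
python3 -m inch '[[0.002,0.001,0.02,0,1],[0.002,0.001,0.04,0,1],[0.002,0.001,0.055,0,1],[0.002,0.001,0.065,0,1],[0.002,0.001,0.071,0,1],[0.002,0.001,0.071,0,1],[0.002,0.001,0.071,0,1]]'; python3 go.py 574.4 205.5 299 2.25; python3 -m inch '[[0,0,0,0,0.5],[0,0,0,0,0.5],[0,0,0,0,0.5],[0,0,0,0,0.5],[0,0,0,0,0.5],[0,0,0,0,0.5],[0,0,0,0,0.5],[0,0,0,0,0.5]]'
```

```text
time: 13.3
tool_pos: [574.5, 205.3, 301.3]
tcp_rot: [3.141, 0.001, 2.253]
contact_force: [-0.5, 0.9, -0.5]
grip_width: 92.0
finger_force: 0.0
t 13.3 pos [574.5 205.3 301.3] rot [3.141e+00 1.000e-03 2.253e+00] -> tx ty tz spin [0.0002 0.     0.0023 0.003 ]
time: 13.97
tool_pos: [575.4, 206.4, 301.2]
tcp_rot: [3.135, 0.001, 2.254]
contact_force: [8.7, 6.7, -3.6]
grip_width: 57.4
finger_force: 30.0
```

```bash
python3 -m inch '[[0,0.0015,0,0.06,0.5],[0,0.0015,0,0.17,0.5],[0,0.0015,0,0.28,0.5],[0,0.0015,0,0.39,0.5],[0,0.0015,0,0.5,0.5],[0,0.0015,0,0.61,0.5],[0,0.0015,0,0.72,0.5],[0,0.0015,0,0.83,0.5]]'; python3 -m inch '[[0,0,0,0.11,0.5],[0,0,0,0.22,0.5],[0,0,0,0.33,0.5],[0,0,0,0.44,0.5],[0,0,0,0.55,0.5],[0,0,0,0.66,0.5],[0,0,0,0.77,0.5],[0,0,0,0.88,0.5]]'; python3 -c "
from h import *;o=get_obs();print(np.round(o['moment'],2),np.round(o['joint_positions'],2))"
```

```text
time: 14.63
tool_pos: [576.8, 207.0, 301.2]
tcp_rot: [3.136, -0.003, 1.419]
contact_force: [9.5, 4.0, -4.6]
grip_width: 57.1
finger_force: 30.0
time: 15.3
tool_pos: [577.7, 206.4, 301.2]
tcp_rot: [3.138, -0.008, 0.538]
contact_force: [13.5, 1.5, -6.1]
grip_width: 57.5
finger_force: 30.0
[ 0.4  -2.11  0.2 ] [ 0.22  0.59  1.41 -0.    1.13  1.25]
```

```bash
python3 -m inch '[[0.001,0.001,0,0.08,0.5],[0.002,0.001,0,0.16,0.5],[0.002,0.001,0,0.24,0.5],[0.002,0.001,0,0.32,0.5]]'; M='from h import *;o=get_obs();print(np.round(o["moment"],2),np.round(o["tcp_rot"],3))'; python3 -c "$M"; python3 -m inch '[[0,0,0,0.05,0.5],[0,0,0,0.1,0.5],[0,0,0,0.1,0.5]]' >/dev/null; python3 -c "$M";  python3 -m inch '[[0,0,0,0.05,0.5],[0,0,0,0.1,0.5],[0,0,0,0.1,0.5]]'; python3 -c "$M"
```

```text
time: 15.63
tool_pos: [578.8, 206.1, 301.2]
tcp_rot: [3.14, -0.004, 0.22]
contact_force: [5.8, -2.2, -1.8]
grip_width: 57.5
finger_force: 30.0
[-0.07 -0.88  0.11] [ 3.14  -0.004  0.22 ]
[-0.13 -0.93 -0.13] [ 3.141 -0.005  0.121]
time: 16.13
tool_pos: [578.9, 205.8, 301.2]
tcp_rot: [3.141, -0.005, 0.021]
contact_force: [6.7, -3.0, -1.6]
grip_width: 57.5
finger_force: 30.0
[-0.22 -0.94 -0.17] [ 3.141 -0.005  0.021]
```

```bash
M='from h import *;o=get_obs();print(np.round(o["moment"],2),np.round(o["tcp_rot"],3))'; python3 -m inch '[[0,0,0,0.05,0.5],[0,0,0,0.1,0.5],[0,0,0,0.1,0.5]]' >/dev/null; python3 -c "$M";  python3 -m inch '[[0,0,0,0.05,0.5],[0,0,0,0.1,0.5],[0,0,0,0.1,0.5]]'; python3 -c "$M"
```

```text
[-0.34 -0.92  0.65] [ 3.141 -0.004 -0.078]
time: 16.63
tool_pos: [578.0, 205.8, 301.3]
tcp_rot: [3.14, -0.002, -0.176]
contact_force: [1.3, -5.5, 3.1]
grip_width: 57.5
finger_force: 30.0
[-0.78 -0.26  0.8 ] [ 3.14e+00 -2.00e-03 -1.76e-01]
```

The moment jumped to 0.8 N m, so the stop is reached. I release, retreat and check.

```bash
python3 -m inch '[[0,0,0,0,1],[0,0,0,0,1],[0,0,0,0,1],[0,0,0,0,1],[0,0,0,0,1],[0,0,0,0,1]]'; python3 -m inch '[[0,0,-0.02,0,1],[0,0,-0.05,0,1],[0,0,-0.08,0,1],[0,0,-0.11,0,1],[-0.03,0.02,-0.11,0,1],[-0.06,0.05,-0.11,0,1],[-0.09,0.08,-0.11,0,1],[-0.12,0.1,-0.11,0,1]]'; python3 -m inch '[[0,0.04,0,0,1],[0,0.08,0,0,1],[0,0.1,0,0,1],[0,0.1,0,0,1]]' 
python3 - <<'E'
from h import *
p=capture("top"); cv2.imwrite("pics/end_c.png",cv2.resize(p["color"][130:310,180:500,::-1],None,fx=2.5,fy=2.5))
hsv=cv2.cvtColor(p["color"],cv2.COLOR_RGB2HSV); H,S,V=[hsv[...,i].astype(int) for i in range(3)]
w=np.zeros(H.shape,bool); w[160:265,190:285]=1
blue=((H>100)&(H<125)&(S>120)&w).astype(np.uint8); red=((H<6)|(H>174))&(S>120)&w
c=max(cv2.findContours(blue,0,1)[0],key=len); hull=np.zeros_like(blue); cv2.fillPoly(hull,[cv2.convexHull(c)],1)
st=(cv2.erode(hull,np.ones((3,3),np.uint8))>0)&(S<120)
W=lambda m,z: np.array([ray(p,(u,v),z)[:2] for v,u in np.argwhere(m)],np.float32)
print(W(hull>0,150).mean(0))
for n,m,z in(("stripe",st,150),("red",red,110)):
    l=cv2.fitLine(W(m,z),cv2.DIST_L2,0,.01,.01).ravel(); print(n,m.sum(),W(m,z).mean(0),np.arctan2(l[1],l[0]))
E
```

```text
time: 17.13
tool_pos: [577.5, 206.6, 300.5]
tcp_rot: [-3.142, 0.0, -0.176]
contact_force: [0.2, -0.3, -0.4]
grip_width: 90.3
finger_force: 0.0
time: 17.8
tool_pos: [440.1, 127.8, 410.5]
tcp_rot: [3.141, -0.0, -0.176]
contact_force: [-0.1, -1.0, 0.1]
grip_width: 91.7
finger_force: 0.0
time: 18.13
tool_pos: [423.6, 27.9, 411.1]
tcp_rot: [3.14, -0.001, -0.18]
contact_force: [0.5, 0.1, 0.7]
grip_width: 92.0
finger_force: 0.0
[574.0856  205.61118]
stripe 44 [588.4942  204.18027] -0.20458353
red 46 [631.41113 194.14485] -0.21882065
```

View pics/end_c.png

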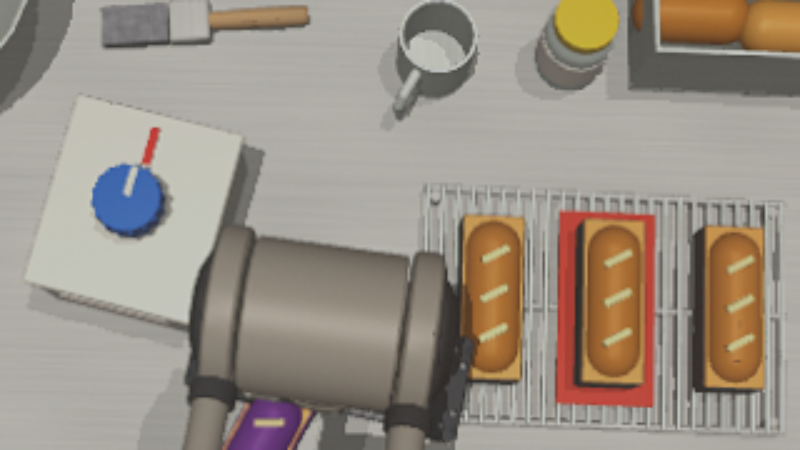

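The stripe (crop (130,181)) points at the red mark (150,145), with directions of -0.20 and -0.22 rad. The tin is on the mat, nothing else has moved, and the arm is free.

```bash
python3 -c "
from plant import *
print(close_job())"
```

```text
the job is handed in; nothing more can be done
None
```

The tin is upright and lengthwise on the red mat, about 2 mm off its centre. The cap is screwed shut against its stop, and the job is handed in at about 18 s; no verdict was returned.

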